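Find the concealed catch among the stacking pads

TASK

Four identical round pads are let into the flat top panel of the silver aluminium drive enclosure; three are solid blanks and one is a concealed catch. Feel over the pads with the fingertips, not pressing hard, until you find the one that gives, and press it fully home so that the drive tray springs out of the front by itself. Do not touch the tray, do not lift or shift anything, and finish clear of everything.

Things in the scene. Friction and masses are not known exactly. Their poses are not given: they have to be found in the camera images.
- enclosure: silver aluminium drive enclosure, fixed, 220 x 220 mm, 80 mm high. Origin at the centre of its underside, z up, x from its front (tray side) to its back, y to its left. Its flat top has four wells 59 mm across at x = +-60, y = +-60 mm, each with a grey pad whose face lies 1.5 mm below the panel. The three blanks are rigid; the catch may be in any well. Never press over 60 N
- pad_front_left (a point): centre of the upper face of the front left round pad (56 mm across) in the enclosure's top panel, 78.5 mm above the table and 1.5 mm below the panel's face; this point stays where it is when the pad is pressed; whether this pad is the catch or a blank is not known beforehand
- pad_front_right (a point): centre of the upper face of the front right round pad (56 mm across) in the enclosure's top panel, 78.5 mm above the table and 1.5 mm below the panel's face; this point stays where it is when the pad is pressed; whether this pad is the catch or a blank is not known beforehand
- pad_back_left (a point): centre of the upper face of the back left round pad (56 mm across) in the enclosure's top panel, 78.5 mm above the table and 1.5 mm below the panel's face; this point stays where it is when the pad is pressed; whether this pad is the catch or a blank is not known beforehand
- pad_back_right (a point): centre of the upper face of the back right round pad (56 mm across) in the enclosure's top panel, 78.5 mm above the table and 1.5 mm below the panel's face; this point stays where it is when the pad is pressed; whether this pad is the catch or a blank is not known beforehand
- catch (a joint): how far the catch pad is pressed down, in m: 0 untouched, 0.006 fully home. It moves straight down against about 3 N (a little more if pushed fast), stops hard at 6 mm, and stays where it is left; the tray comes out 5 mm for each mm of it
- tray: aluminium-fronted drive tray in the enclosure's front face, front plate 200 mm wide, 44 mm high. Origin on the back of the front plate, at its middle, 39 mm above the table; 111 mm ahead of the enclosure's centre (x = -0.111 in its frame) when shut, 141 mm when fully out. It comes out towards the robot, driven by the catch
- portable_drive: blue rubberized portable drive, 115 x 80 x 16 mm, lying loose beside the enclosure's right side; origin at the centre of its underside; bystander
- coaster: round green glass coaster, 96 mm across, 7 mm thick, loose beside the enclosure's left side; origin at the centre of its underside; bystander
- pen_cup: white ceramic cup 80 mm across, 100 mm high, with pens up to 152 mm high, loose at the right; origin at the centre of its underside; bystander
- mug: blue ceramic mug, 80 mm across, 92 mm high, loose at the left; origin at the centre of its underside; bystander

How it is judged:
By the outcome, as a careful person would: the job done as asked, in the order asked, and still so for the second after the job is handed in, with the robot touching nothing.
It also fails if it takes over 48 s, if anything falls off the work surface, if the arm or the gripper's body presses on something with over 40 N, if the wrist force passes 120 N, or if a joint passes its speed limit or range.

ROBOT

A 6-joint arm with a two-finger parallel gripper is mounted at the origin on the work surface. World frame = base frame: x ahead of the robot, y to its left, z up, the work surface at z = 0. Lengths are in m, angles in degrees, forces in N, time in s.
With the tool pointing down it reaches from about 0.375 to 0.9 m from the base axis. Payload 3.1 kg.
Tool frame: the origin (TCP) lies at the very end of the fingers, on their centre line; the grasp point (between the pads) lies 19 mm behind it (bot.hold_point_z is the z of the grasp point in the tool frame, in m); z points along the fingers, y is the line along which they close (so a half turn about z gives the same grasp; the last joint's range is limited). The gripper opens to 87 mm and grips with 3 to 60 N. Pads are 19 mm wide; open, the fingers measure 117 mm over their backs; the gripper's body (75 mm by 190 mm) begins 51 mm behind the grasp point.
Start: joints at [-82.706, 30.224, 82.088, -0, 67.689, -10.227], TCP at [0.188, -0.596, 0.223] pointing down, gripper open.
Joint ranges: [-176.69, 176.69], [-43.24, 126.21], [12.49, 139.97], [-82, 262], [0, 151.66], [-163.58, 163.58]. Speed limits (degrees/s): [159.86, 159.86, 180, 180, 180, 180].

INTERFACE

Orientations are given as a 3x3 rotation matrix whose columns are the frame's x, y, z axes.
In Python, from rig import bot, capture, camera_model gives the robot as it stands.
- The arm moves only by the tool apply_moves, never from a script. Its argument "plan" is text: rows parted by semicolons, each of 6 numbers parted by spaces: the shift along the tool's x, y, z in units of 0.05 m (1.0 is 0.05 m), then the turn, a rotation vector about the tool's x, y, z in units of 360 degrees (1.0 is 360 degrees). In form: dx dy dz ax ay az; .... A call has 1 to 10 rows; each row shifts and turns the commanded pose from where the row before left it, along the tool's axes as they then stand; what a row does not reach is not made up. A row lasts 1/12 s, in which the tool goes at most 41.7 mm and 7.16 degrees, less where a joint would pass 70% of its speed; a pose out of reach is approached as far as the arm can. A call with a number of a shift or a turn outside -1 to 1 is refused whole. A call with a gripper value outside its range is refused whole. "gripper" is the gripper command: -1 is shut, 1 is fully open, values between are in proportion, set as the call begins (left out, the last holds). The fingers move at their own pace and stop on an object; the grip force is fixed at half the most. Time passes only in rows, so rows that do not move let the fingers close. It gives the time, the measured TCP pose, the force, the opening and the grip force at its end, in the units of the state.
- bot.read_state(): the state, without advancing time (a new reading comes with each control period).
- capture(name): name is "side" or "top"; returns the picture (384x512x3 uint8, red, green, blue); there is no depth.
- camera_model(name): a dict with "vertical_fov" (degrees; the focal length in pixels is half the picture's height over the tangent of half this angle, whatever the lens; pixels are square), "cx", "cy" (the principal point, pixels), "position" and "rotation" of the camera in the world. Camera axes: x right, y down, z forward; pixel columns grow to the right and rows downward; lengths in m; the calibration is good to about 2 mm. A picture is of the moment at which its call begins. camera_model takes no time and is no camera call.
- bot.hand_in(): hands the job in; it is judged then, once.
The state is a dict: "time_s": time; "joint_positions": joint angles; "qvel": joint speeds; "tau": joint torques, N m; "position": TCP position; "tcp_rot": TCP orientation; "force": force on the tool from outside, world axes, zero at the start; "moment": the same for the moment, N m; "opening": opening from 0.0 (shut) to 1.0 (fully open); "grasp_force": force on a finger pad.
Only numpy, scipy, OpenCV 4.12 (cv2) and the standard library are available. Lean on these libraries where they do the work, as an engineer would, in place of code of your own. Each camera call takes 0.05 s, during which the arm holds its last target. There are 200 camera calls.

## Working session

There is one attempt and no reset: what is moved stays moved. The work goes in short steps, Python scripts to look and compute and a tool call to move; the robot and the scene stay as the last step left them, time stands still between calls to the robot, and variables do not carry over. Pictures are saved under pics/ and viewed, at most 10 in all, crops included, and the job is handed in when it is done.

Besides the shell and the picture viewer there is one more tool, called after "Request:" as name(argument=value, ...) on one line, values as JSON. apply_moves: Moves the arm, as the interface text tells. Its arguments: {"type":"object","properties":{"plan":{"type":"string"},"gripper":{"type":"number"}},"required":["plan"]}

```bash
ls; mkdir -p pics; python3 - <<'E'
from rig import bot,capture,camera_model
import cv2
for n in("top","side"):
    cv2.imwrite(f"pics/{n}0.png",capture(n)[:,:,::-1]); print(n,camera_model(n))
s=bot.read_state();print(s)
E
```

```text
pics
top {'vertical_fov': 50.8938687309883, 'cx': 251.17861257519135, 'cy': 191.10932091925696, 'position': array([0.49619013, 0.01101723, 1.32307794]), 'rotation': array([[ 4.22295392e-04, -9.98294135e-01,  5.83835797e-02],
       [-9.99627114e-01, -2.01546606e-03, -2.72318009e-02],
       [ 2.73030172e-02, -5.83503095e-02, -9.97922736e-01]])}
side {'vertical_fov': 54.52214367714822, 'cx': 253.01604837664044, 'cy': 187.5290997027161, 'position': array([0.20012085, 0.81010954, 1.12701623]), 'rotation': array([[-0.9065062 , -0.33000822,  0.26332697],
       [-0.42199368,  0.68910016, -0.58911994],
       [ 0.01295577, -0.64516319, -0.76393495]])}
{'time_s': 0.1, 'joint_positions': array([-8.27053802e+01,  3.02732806e+01,  8.21496765e+01, -7.84359080e-04,
        6.76885335e+01, -1.02282566e+01]), 'qvel': array([-0.00748285, -0.12528414, -0.19538912,  0.01780963, -0.031322  ,
        0.02989858]), 'tau': array([-1.12189714e-04, -4.40985703e+01, -1.77151322e+01,  6.34379452e-02,
        5.33634145e-02, -5.67265624e-05]), 'position': array([ 0.18810822, -0.5953275 ,  0.22166982]), 'tcp_rot': array([[ 9.53595287e-01,  3.01091283e-01, -2.59633163e-04],
       [ 3.01091211e-01, -9.53593395e-01,  1.92852016e-03],
       [ 3.33076139e-04, -1.91720100e-03, -9.99998107e-01]]), 'force': array([-0.9493871 ,  0.31100383,  0.45684738]), 'moment': array([ 0.02724712, -0.0738619 ,  0.02653858]), 'grasp_force': 0.0, 'opening': 1.0010649664254052}
```

View pics/top0.png

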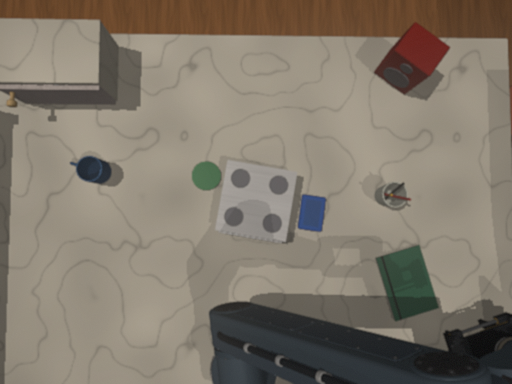

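View pics/side0.png

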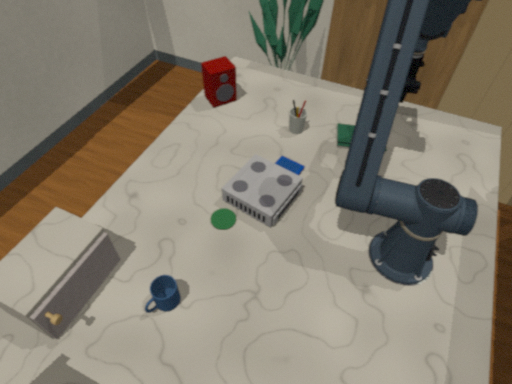

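The top view shows the enclosure at about (258,200), with pads near (240,178), (278,185), (234,216) and (272,223). The drive is at (312,213) and the coaster at (207,176). In the side view the pads are near (258,167), (285,180), (240,186) and (267,200).

```bash
cat > h.py <<'E'
import cv2,numpy as np
from rig import bot,capture,camera_model
def ray(n,u,v,z):
    m=camera_model(n); f=192/np.tan(np.radians(m["vertical_fov"]/2))
    d=m["rotation"]@np.array([(u-m["cx"])/f,(v-m["cy"])/f,1]); p=m["position"]
    return (p+d*(z-p[2])/d[2])[:2]
E
python3 - <<'E'
from h import *
seeds={"top":[(234,216),(272,223),(240,178),(278,185)],"side":[(267,200),(293,181),(240,186),(258,167)]}
# order: front-left, front-right, back-left, back-right (front = towards robot)
for n in seeds:
    im=cv2.imread(f"pics/{n}0.png"); g=cv2.cvtColor(im,cv2.COLOR_BGR2GRAY).astype(float)
    P=[]
    for (u,v) in seeds[n]:
        r=14; w=g[v-r:v+r+1,u-r:u+r+1]; c=np.median(g[v-2:v+3,u-2:u+3]); hi=np.percentile(w,75)
        k,l,st,ce=cv2.connectedComponentsWithStats((w<(c+hi)/2).astype(np.uint8),connectivity=4)
        i=l[r,r]; x,y=ce[i][0]+u-r,ce[i][1]+v-r
        p=ray(n,x,y,.0785);P.append(p);print(n,(u,v),c,hi,st[i],(x.round(1),y.round(1)),p.round(4))
    P=np.array(P);print(n,"centre",P.mean(0).round(4),"sides",[np.linalg.norm(P[a]-P[b]).round(4) for a,b in((0,1),(2,3),(0,2),(1,3))])
    d=P[2]+P[3]-P[0]-P[1]; print("yaw",np.degrees(np.arctan2(d[1],d[0])))
E
```

```text
top (234, 216) 91.0 145.0 [  5   5  19  19 282] (np.float64(233.5), np.float64(216.3)) [0.4913 0.0313]
top (272, 223) 93.0 155.0 [  4   5  20  19 299] (np.float64(271.5), np.float64(222.9)) [ 0.471  -0.0857]
top (240, 178) 100.0 158.0 [  5   5  19  19 292] (np.float64(240.1), np.float64(177.9)) [0.6097 0.0114]
top (278, 185) 97.0 154.0 [  5   5  19  19 284] (np.float64(278.3), np.float64(184.6)) [ 0.5893 -0.107 ]
top centre [ 0.5403 -0.0375] sides [np.float64(0.1187), np.float64(0.1202), np.float64(0.1201), np.float64(0.1202)]
yaw -9.87197504442159
side (267, 200) 87.0 145.0 [  7   9  15  12 149] (np.float64(267.0), np.float64(200.5)) [0.4909 0.0349]
side (293, 181) 149.0 151.0 [  0   0  29  29 238] (np.float64(296.9), np.float64(176.9)) [ 0.4339 -0.1178]
side (240, 186) 99.0 158.0 [  6   8  16  12 148] (np.float64(239.8), np.float64(185.7)) [0.6095 0.0146]
side (258, 167) 98.0 161.0 [  7   9  15  11 124] (np.float64(257.9), np.float64(166.6)) [ 0.5892 -0.103 ]
side centre [ 0.5309 -0.0428] sides [np.float64(0.163), np.float64(0.1193), np.float64(0.1204), np.float64(0.156)]
yaw -1.156909041543414
```

```bash
python3 - <<'E'
import cv2
a=cv2.imread("pics/top0.png")[140:265,180:340];b=cv2.imread("pics/side0.png")[130:255,195:355]
cv2.imwrite("pics/c.png",cv2.resize(cv2.vconcat([a,b]),None,fx=2.4,fy=2.4,interpolation=cv2.INTER_CUBIC))
E
```

```text
(no output)
```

View pics/c.png

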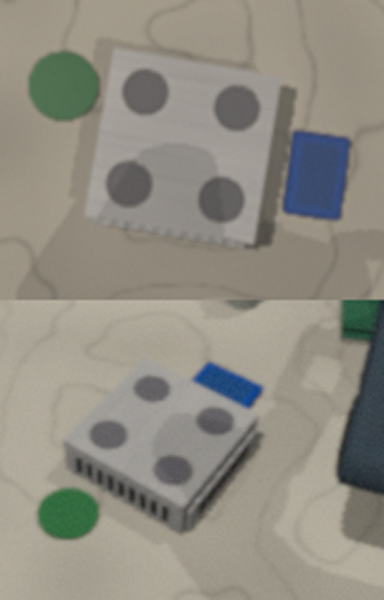

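Request:
apply_moves(plan="0.3 -0.25 0 0 0 0;0.53 -0.5 0 0 0 0;0.53 -0.5 0 0 0 0;0.53 -0.5 0 0 0 0;0.53 -0.5 0 0 0 0;0.53 -0.5 0 0 0 0;0.53 -0.5 0 0 0 0;0.53 -0.5 0 0 0 0;0.53 -0.5 0 0 0 0;0.53 -0.5 0 0 0 0", gripper=-1)

```text
time_s: 0.93
position: [0.3588, -0.2913, 0.2224]
tcp_rot: [[0.954, 0.301, -0.0], [0.301, -0.954, 0.001], [-0.0, -0.001, -1.0]]
force: [-0.5, -0.9, -0.1]
opening: 0.328
grasp_force: 0.0
```

Request:
apply_moves(plan="0.5 -0.48 0 0 0 0;0.5 -0.48 0 0 0 0;0.5 -0.48 0 0 0 0;0.5 -0.48 0 0 0 0;0.5 -0.48 0 0 0 0;0.5 -0.48 0 0 0 0;0.3 -0.3 0.3 0 0 0;0.1 -0.1 0.7 0 0 0;0 0 0.7 0 0 0;0 0 0.4 0 0 0")

```text
time_s: 1.77
position: [0.4698, -0.0839, 0.1149]
tcp_rot: [[0.953, 0.303, -0.004], [0.303, -0.953, 0.002], [-0.003, -0.003, -1.0]]
force: [0.6, -0.0, 0.1]
opening: 0.007
grasp_force: 0.0
```

Request:
apply_moves(plan="0 0 0.2 0 0 0;0 0 0.1 0 0 0;0 0 0 0 0 0;0 0 0 0 0 0")

```text
time_s: 2.1
position: [0.4714, -0.0858, 0.1027]
tcp_rot: [[0.954, 0.301, 0.0], [0.301, -0.954, -0.0], [0.0, 0.0, -1.0]]
force: [-0.4, -0.4, -0.3]
opening: 0.005
grasp_force: 0.0
```

Request:
apply_moves(plan="0 0 0.2 0 0 0;0 0 0.14 0 0 0;0 0 0.06 0 0 0;0 0 0.02 0 0 0;0 0 0 0 0 0;0 0 0 0 0 0")

```text
time_s: 2.6
position: [0.4714, -0.0857, 0.0819]
tcp_rot: [[0.954, 0.301, 0.001], [0.301, -0.954, -0.0], [0.0, 0.0, -1.0]]
force: [-0.6, 0.2, 0.1]
opening: 0.007
grasp_force: 0.0
```

Request:
apply_moves(plan="0 0 0.02 0 0 0;0 0 0.02 0 0 0;0 0 0.02 0 0 0;0 0 0 0 0 0;0 0 0 0 0 0")

```text
time_s: 3.02
position: [0.4713, -0.0856, 0.0789]
tcp_rot: [[0.954, 0.301, 0.0], [0.301, -0.954, -0.0], [0.0, 0.0, -1.0]]
force: [-0.4, 0.3, 5.1]
opening: 0.006
grasp_force: 2.3
```

Request:
apply_moves(plan="0 0 0.01 0 0 0;0 0 0 0 0 0;0 0 0 0 0 0")

```text
time_s: 3.27
position: [0.4713, -0.0857, 0.0789]
tcp_rot: [[0.954, 0.301, 0.001], [0.301, -0.954, -0.0], [0.001, 0.001, -1.0]]
force: [-1.7, 0.4, 9.5]
opening: 0.005
grasp_force: 4.7
```

FR is rigid, so it is a blank. Next is back right.

Request:
apply_moves(plan="0 0 -0.3 0 0 0;0.3 0.15 0 0 0 0;0.6 0.32 0 0 0 0;0.6 0.32 0 0 0 0;0.5 0.25 0 0 0 0;0.12 0.06 0 0 0 0;0 0 0.15 0 0 0;0 0 0.05 0 0 0;0 0 0 0 0 0;0 0 0 0 0 0")

```text
time_s: 4.1
position: [0.5864, -0.1054, 0.0821]
tcp_rot: [[0.954, 0.301, -0.004], [0.301, -0.954, 0.001], [-0.003, -0.003, -1.0]]
force: [-0.4, -0.2, 1.4]
opening: 0.007
grasp_force: 0.0
```

Request:
apply_moves(plan="0 0 0.02 0 0 0;0 0 0.02 0 0 0;0 0 0.02 0 0 0;0 0 0.02 0 0 0;0 0 0 0 0 0;0 0 0 0 0 0")

```text
time_s: 4.6
position: [0.5888, -0.1062, 0.0791]
tcp_rot: [[0.954, 0.301, 0.0], [0.301, -0.954, -0.0], [0.0, 0.0, -1.0]]
force: [-0.3, -0.2, 0.0]
opening: 0.005
grasp_force: 0.0
```

Request:
apply_moves(plan="0 0 0.02 0 0 0;0 0 0 0 0 0;0 0 0 0 0 0")

```text
time_s: 4.85
position: [0.5889, -0.1062, 0.0783]
tcp_rot: [[0.954, 0.301, 0.0], [0.301, -0.954, -0.0], [0.0, 0.0, -1.0]]
force: [0.4, -0.3, 1.5]
opening: 0.004
grasp_force: 0.9
```

Request:
apply_moves(plan="0 0 0.01 0 0 0;0 0 0 0 0 0;0 0 0 0 0 0")

```text
time_s: 5.1
position: [0.5889, -0.1062, 0.0777]
tcp_rot: [[0.954, 0.301, 0.0], [0.301, -0.954, -0.0], [0.0, 0.0, -1.0]]
force: [-0.2, -0.4, 2.1]
opening: 0.004
grasp_force: 1.4
```

Request:
apply_moves(plan="0 0 0.01 0 0 0;0 0 0 0 0 0;0 0 0 0 0 0")

```text
time_s: 5.35
position: [0.5889, -0.1062, 0.0771]
tcp_rot: [[0.954, 0.301, 0.0], [0.301, -0.954, -0.0], [0.0, 0.0, -1.0]]
force: [-0.4, -0.8, 2.9]
opening: 0.004
grasp_force: 1.3
```

It gives, so this is the catch. Pressing it home.

Request:
apply_moves(plan="0 0 0.02 0 0 0;0 0 0.02 0 0 0;0 0 0.02 0 0 0;0 0 0.02 0 0 0;0 0 0 0 0 0;0 0 0 0 0 0")

```text
time_s: 5.85
position: [0.5889, -0.1062, 0.073]
tcp_rot: [[0.954, 0.301, 0.0], [0.301, -0.954, -0.0], [0.0, 0.0, -1.0]]
force: [0.2, 0.7, 2.1]
opening: 0.007
grasp_force: 1.3
```

Request:
apply_moves(plan="0 0 0.02 0 0 0;0 0 0.01 0 0 0;0 0 0 0 0 0;0 0 0 0 0 0")

```text
time_s: 6.18
position: [0.5889, -0.1062, 0.0729]
tcp_rot: [[0.954, 0.301, 0.001], [0.301, -0.954, -0.0], [0.0, 0.0, -1.0]]
force: [-1.6, 0.4, 11.3]
opening: 0.005
grasp_force: 5.4
```

Request:
apply_moves(plan="0 0 0.01 0 0 0;0 0 0 0 0 0;0 0 0 0 0 0")

```text
time_s: 6.43
position: [0.589, -0.1062, 0.0729]
tcp_rot: [[0.954, 0.301, 0.001], [0.301, -0.954, -0.0], [0.001, 0.001, -1.0]]
force: [-2.3, 1.1, 14.2]
opening: 0.005
grasp_force: 6.8
```

Request:
apply_moves(plan="0 0 -0.1 0 0 0;0 0 -0.4 0 0 0;0 0 -0.7 0 0 0;0 0 -0.7 0 0 0;0 0 -0.7 0 0 0;0 0 -0.4 0 0 0;0 0 -0.1 0 0 0;0 0 0 0 0 0;0 0 0 0 0 0;0 0 0 0 0 0")

```text
time_s: 7.27
position: [0.5873, -0.1056, 0.2237]
tcp_rot: [[0.954, 0.301, -0.004], [0.301, -0.954, 0.002], [-0.004, -0.003, -1.0]]
force: [-0.7, -0.5, 0.7]
opening: 0.006
grasp_force: 0.0
```

```bash
python3 - <<'E'
from h import *
a=capture("top");b=capture("side")
im=cv2.vconcat([a[130:280,170:370],b[120:270,190:390]])[:,:,::-1]
cv2.imwrite("pics/d.png",cv2.resize(im,None,fx=2,fy=2,interpolation=cv2.INTER_CUBIC))
E
```

```text
(no output)
```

View pics/d.png

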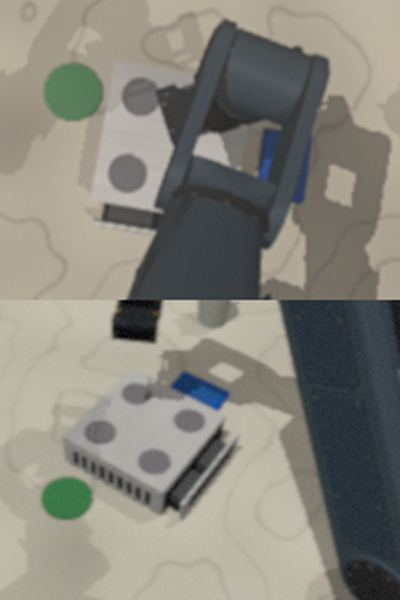

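The crop shows the tray out of the front face (lower right of the enclosure in the side view, around (205,475)). The gripper is well clear above, and the coaster and drive have not moved.

```bash
python3 -c "
from rig import bot
print(bot.hand_in())"
```

```text
the job is handed in; nothing more can be done
None
```

The back right pad was the catch: I pressed it to its hard stop (6 mm, about 14 N), the tray came out, the gripper finished about 14 cm above the panel touching nothing, and the job is handed in.

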